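# Slide a brass blank out of its lane and stack it

### The job

Slide the longer of the two brass blanks out over the open end of its lane in the stock tray until you can grip it by the end that sticks out. Clear the little white box off the rest block and stand it upright on the bench, then lay the blank flat and centred on the rest block, let go, take it again by its middle, and lower it between the corner angles of the stacking rack to lie flat on the blank that is already there, letting go only once it is down. Leave the short blank, the ring box, the tape roll and the bottle as they are.

Things in the scene. Friction and masses are not known exactly. Their poses are not given: they have to be found in the camera images.
- long_blank: Longer flat brass blank, 100 (x) x 44 (y) x 6 (z) mm, 0.22 kg, loose, in either lane of the stock tray, x along the lane, its -x end 8 to 28 mm inside the open end. Origin: centre of its underside. Rails rise above its sides, so it cannot be gripped there; it slides when pushed on its back (+x) end or pressed and dragged from above.
- short_blank: The shorter flat brass blank, 70 (x) x 44 (y) x 6 (z) mm, loose, lying in the tray's other lane. Origin: centre of its underside. Not needed; leave it there.
- stacked_blank: A brass blank just like the long one (100 x 44 x 6 mm), loose, already lying flat in the stacking rack. Origin: centre of its underside; x along its length.
- stock_tray: Fixed tray, 170 (x) x 110 (y) mm, open end roughly towards the robot, on the left or right. Origin: centre of underside. Two lanes along x, centred at y = +26 and -26 mm, 46 mm wide; floor at z = 30 mm, rails 6 mm wide to z = 37 mm, like the wall closing the +x end (x = 79 to 85 mm). Open at the -x end (x = -85 mm): free space beyond and below for fingers beside what sticks out.
- stacking_rack: Fixed rack: dark base plate 126 (x) x 72 (y) x 6 mm with four steel corner angles up to z = 30 mm. Origin: centre of its underside. Inside the angles 106 (x) x 50 (y) mm; each long side is open for 78 mm in the middle, so fingers holding a blank by its middle pass. Floor at z = 6 mm; top of the blank lying there at z = 12 mm.
- rest_block: Fixed narrow steel block with a rubber top, 60 (x) x 24 (y) x 55 (z) mm, on a foot 80 x 50 x 8 mm. Origin: centre of its underside on the bench, top face at z = 55 mm. A blank laid along it overhangs it on both long sides, so fingers can take it across its 44 mm width.
- trinket_box: White eight-sided little box, 43 mm across flats, 20 mm high, 0.03 kg, loose, closed (lid fixed); at the start it stands on the rest block. Origin: centre of its underside; pairs of flats face along its x and y axes. Free bench to stand it on: 0.42 to 0.51 m ahead of the robot, up to 0.28 m to either side, save the tape roll and where tray or rack reach in.
- ring_box: Closed brown ring box, 54 x 56 x 45 mm high, loose bystander on the bench. Origin: centre of its underside.
- tape_roll: Roll of masking tape lying flat, 62 mm diameter, 18 mm high, loose bystander on the thin (2 mm) dark cutting mat that covers part of the bench. Origin: centre of its underside.
- adhesive_bottle: Small white adhesive bottle with a red-brown cap, 29 mm diameter, 88 mm high, standing loose at the back, a bystander. Origin: centre of its underside.

How it is judged:
On the way, in this order (a step that is already met when the one before it is completed fails the run):
1. the long blank lies flat in its lane with its front end at least 15 mm out over the open end of the tray (x of long_blank in the frame of stock_tray below -0.05 m and z of long_blank in the frame of stock_tray between 0.027 and 0.034 m and angle between long_blank's own z axis and vertical below 0.06 rad), for 0.1 s.
2. the long blank lies flat on the rest block, within 25 mm of its centre, let go (horizontal distance between long_blank and rest_block below 0.025 m and z of long_blank in the frame of rest_block between 0.051 and 0.059 m and angle between long_blank's own z axis and vertical below 0.08 rad and contact force between the fingers and long_blank below 0.05 N), for 0.1 s.
At the end, for the whole second after the job is handed in: The long blank lies still and flat (0.06 rad) on the other blank inside the rack's corner angles: centres within 9 mm, lengths aligned within 0.15 rad, the lower blank still flat on the rack floor. The white box stands still and upright (0.1 rad) on the bench top (horizontal distance between long_blank and stacked_blank below 0.009 m and angle between the x axis of long_blank and the x axis of stacked_blank, either way round below 0.15 rad and z of long_blank in the frame of stacking_rack between 0.0095 and 0.0145 m and angle between each of long_blank, stacked_blank's own z axis and vertical below 0.06 rad and linear speed of each of long_blank, trinket_box below 0.02 m/s and z of stacked_blank in the frame of stacking_rack below 0.0085 m and horizontal distance between stacked_blank and stacking_rack below 0.007 m and height (world z) of trinket_box below 0.008 m and angle between trinket_box's own z axis and vertical below 0.1 rad); the robot touches nothing.
It fails at once if the long blank is let go while more than 15 mm above its place on the stack (horizontal distance between long_blank and stacking_rack below 0.06 m and z of long_blank in the frame of stacking_rack above 0.027 m and contact force between the fingers and long_blank below 0.05 N).
It fails at once if the short blank is moved by more than 20 mm (distance of short_blank from where it was at the start of the episode above 0.02 m).
It fails at once if the ring box is moved by more than 15 mm or tipped (distance of ring_box from where it was at the start of the episode above 0.015 m or angle between ring_box's own z axis and vertical above 0.3 rad).
It fails at once if the tape roll is moved by more than 15 mm (distance of tape_roll from where it was at the start of the episode above 0.015 m).
It fails at once if the adhesive bottle is moved by more than 20 mm or knocked over (distance of adhesive_bottle from where it was at the start of the episode above 0.02 m or angle between adhesive_bottle's own z axis and vertical above 0.3 rad).
It also fails if it takes over 64 s, if anything falls off the work surface, if the arm or the gripper's body presses on something with over 40 N, if the wrist force passes 120 N, or if a joint passes its speed limit or range.

### The arm

A 6-joint arm with a two-finger parallel gripper is mounted at the origin on a cart in front of the work surface, level with it; the furniture and walls round the work are solid. World frame = base frame: x ahead of the robot, y to its left, z up, the work surface at z = 0. Lengths are in m, angles in rad, forces in N, time in s.
With the tool pointing down it reaches from about 0.35 to 0.875 m from the base axis. Payload 15.5 kg.
Tool frame: the origin (TCP) lies midway between the tips of the shut fingers; the grasp point (between the pads) lies 19 mm behind it (robot.hold_point_z is the distance from the TCP to the grasp point, in m); z points along the fingers, y is the line along which they close (so a half turn about z gives the same grasp; the last joint's range is limited). The gripper opens to 85 mm and grips with 20 to 120 N. Pads are 22 mm wide; open, the fingers measure 114 mm over their backs; the gripper's body (76 mm by 85 mm) begins 54 mm behind the grasp point. The pads swing forward as they close: fully open they stand 13 mm farther back than shut.
Start: joints at [1.167, 0.494, 1.345, -0, 1.302, -0.096], TCP at [0.189, 0.596, 0.231] pointing down, gripper open.
Joint ranges: [-2.91, 2.91], [-0.82, 2.16], [0.22, 2.67], [-1.22, 4.37], [0.12, 2.79], [-3.08, 3.08]. Speed limits (rad/s): [1.89, 1.89, 2.57, 3.01, 3.01, 3.01].

### API

Orientations are given as a unit quaternion [w, x, y, z].
In Python, from station import robot gives the robot as it stands.
- The arm moves only by the tool apply_moves, never from a script. Its argument "moves" is a list of rows, each a list of 2 entries, a list of its own where there are three numbers: the shift along the tool's x, y, z in m, then the turn, a rotation vector about the tool's x, y, z in degrees. In form: [[[dx, dy, dz], [wx, wy, wz]], ...]. A call has 1 to 5 rows; each row is the pose to reach, as a shift and turn from the pose commanded when the call began, along the tool's axes at that moment; what a row does not reach only later rows make up. A row lasts 1/8 s, in which the tool goes at most 62.5 mm and 10.7 degrees, less where a joint would pass 70% of its speed; a pose out of reach is approached as far as the arm can. A call with a gripper value outside its range is refused whole. "jaw" is the finger opening in m, from 0 to 0.0854, set as the call begins (left out, the last holds). The fingers move at their own pace and stop on an object; "newtons" is the grip in N (left out, the last holds). Time passes only in rows, so rows that repeat a pose let the fingers close. It gives the time, the measured TCP pose, the force, the opening and the grip force at its end, in the units of the state.
- robot.read_state(): the state, without advancing time (a new reading comes with each control period).
- robot.read_camera(name): name is "side" or "top"; returns the picture (384x512x3 uint8, blue, green, red); there is no depth.
- robot.calibration(name): a dict with "vfov" (degrees; the focal length in pixels is half the picture's height over the tangent of half this angle, whatever the lens; pixels are square), "cx", "cy" (the principal point, pixels), "origin" and "orientation" of the camera in the world. Camera axes: x right, y down, z forward; pixel columns grow to the right and rows downward; lengths in m; the calibration is good to about 2 mm. A picture is of the moment at which its call begins. calibration takes no time and is no camera call.
- robot.hand_in(): hands the job in; it is judged then, once.
Trained networks look in the newest picture that a camera, given by its name, has taken for a name from the list of things; names that differ only in an ending like _2 or _b are one class to them, and where a whole thing is asked for, a point or a joint stands for the part that bears it (a point fixed in the world has none). Each returns a list of dicts, best first, with "confidence" (0 to 1); they miss things now and then, are a little off and sometimes report something else, mostly with a low value. They report only what shows in the picture. A call takes as long as a camera call.
- robot.recognise(target, camera): "rect" ([left, top, right, bottom] as shares, 0 to 1, of the picture: columns of its width, rows of its height, round what is visible of it).
- robot.regions_of(target, camera): "region" (384x512 bool, what is visible of it) and "rect" ([left, top, right, bottom] as shares, 0 to 1, of the picture: columns of its width, rows of its height, round what is visible of it).
The state is a dict: "time": time; "joint_positions": joint angles; "joint_velocities": joint speeds; "tau": joint torques, N m; "eef_pos": TCP position; "eef_rot": TCP orientation; "contact_force": force on the tool from outside, world axes, zero at the start; "wrist_torque": the same for the moment, N m; "opening": finger opening in m; "grip_force": force on a finger pad.
Only numpy, scipy, OpenCV 4.12 (cv2) and the standard library are available. Lean on these libraries where they do the work, as an engineer would, in place of code of your own. Each camera call takes 0.05 s, during which the arm holds its last target. There are 200 camera calls.

## Working session

There is one attempt and no reset: what is moved stays moved. The work goes in short steps, Python scripts to look and compute and a tool call to move; the robot and the scene stay as the last step left them, time stands still between calls to the robot, and variables do not carry over. Pictures are saved under pics/ and viewed, at most 10 in all, crops included, and the job is handed in when it is done.

Besides the shell and the picture viewer there is one more tool, called after "Call:" in YAML: its name, and indented under it one key for each argument. apply_moves: Moves the arm, as the interface text tells. Its arguments: {"type":"object","properties":{"moves":{"type":"array"},"jaw":{"type":"number"},"newtons":{"type":"number"}},"required":["moves"]}

```bash
mkdir -p pics; ls; cat > h.py <<'E'
import numpy as np, cv2
from scipy.spatial.transform import Rotation as R
from station import robot
def cam(n):
    c=robot.calibration(n); f=192/np.tan(np.radians(c["vfov"])/2)
    q=np.array(c["orientation"]); M=R.from_quat(q[[1,2,3,0]]).as_matrix() if q.size==4 else q
    return f,c["cx"],c["cy"],np.array(c["origin"]),M
def px2w(n,uv,z):
    f,cx,cy,o,M=cam(n); uv=np.atleast_2d(uv).astype(float)
    d=np.c_[(uv[:,0]-cx)/f,(uv[:,1]-cy)/f,np.ones(len(uv))]@M.T
    return o+d*((z-o[2])/d[:,2])[:,None]
def w2px(n,P):
    f,cx,cy,o,M=cam(n); p=(np.atleast_2d(P)-o)@M
    return np.c_[f*p[:,0]/p[:,2]+cx,f*p[:,1]/p[:,2]+cy]
E
python3 - <<'E'
from h import *
print(robot.calibration("top"),robot.calibration("side"))
print(robot.read_state())
for n in("top","side"):
    cv2.imwrite(f"pics/{n}0.png",cv2.resize(robot.read_camera(n),None,fx=1.5,fy=1.5,interpolation=cv2.INTER_CUBIC))
Z=dict(long_blank=.036,short_blank=.036,stacked_blank=.012,stock_tray=.037,stacking_rack=.006,rest_block=.055,trinket_box=.02+.055,ring_box=.045,tape_roll=.02,adhesive_bottle=.088)
for t,z in Z.items():
    for r in robot.regions_of(t,"top")[:2]:
        c,_=cv2.findContours(r["region"].astype(np.uint8),0,1); c=max(c,key=cv2.contourArea)[:,0]
        w=px2w("top",c,z)[:,:2]; b=cv2.minAreaRect((w*1000).astype(np.float32))
        print(t,round(r["confidence"],2),np.round(b[0],1),np.round(b[1],1),round(b[2],1),np.round(np.array(r["rect"])*[512,384,512,384]))
E
```

```text
pics
{'vfov': 42.80748872175379, 'cx': 255.46470372964072, 'cy': 191.01088565136826, 'origin': array([ 5.01778554e-01, -4.19001786e-05,  1.29751056e+00]), 'orientation': array([-0.02931456,  0.70956104, -0.70357409,  0.02544201])} {'vfov': 48.628124922739445, 'cx': 254.1492255153678, 'cy': 194.2089255339028, 'origin': array([0.32432883, 0.68778169, 0.50293535]), 'orientation': array([ 0.09540622, -0.15955212,  0.8556415 , -0.48303044])}
{'time': 0.0, 'joint_positions': array([ 1.16752554e+00,  4.94168579e-01,  1.34615821e+00, -3.22889824e-06,
        1.30252428e+00, -9.55041265e-02]), 'joint_velocities': array([-0.00257174, -0.00033721,  0.00079787, -0.00094098, -0.00090976,
        0.00023673]), 'tau': array([-1.07036365e-04, -8.82187557e+01, -3.83855939e+01, -2.54203314e-04,
        1.02344443e-02, -1.77631164e-04]), 'eef_pos': array([0.18918146, 0.59527919, 0.23070017]), 'eef_rot': array([-1.53786867e-04,  1.53276268e-01,  9.88183176e-01, -6.10127069e-04]), 'contact_force': array([-0.01257745, -0.38293532,  0.37588551]), 'wrist_torque': array([-0.01995987, -0.00965865, -0.01978602]), 'grip_force': 0.0, 'opening': 0.08534896909117969}
long_blank 0.59 [ 575.1 -159.2] [97.6 45.2] 8.1 [311. 183. 331. 221.]
long_blank 0.32 [637.2 -34.8] [49.2 46.7] 85.3 [262. 159. 283. 186.]
short_blank 0.71 [ 569.4 -212.9] [70.6 47. ] 7.9 [333. 188. 351. 217.]
stacked_blank 0.85 [580.2 186.1] [98.  43.3] 16.4 [178. 179. 198. 216.]
stock_tray 0.6 [ 621.5 -179.5] [107.9 110.6] 9.5 [310. 160. 355. 229.]
rest_block 0.86 [630.5 -33.4] [33.3 43.3] 0.4 [261. 156. 282. 186.]
trinket_box 0.57 [653.8 -39. ] [43.  40.2] 0.4 [267. 161. 281. 182.]
ring_box 0.88 [558.4   3.9] [51.1 48.5] 86.4 [246. 200. 268. 215.]
tape_roll 0.78 [441.   29.2] [59.2 59.6] 0.5 [235. 241. 260. 265.]
adhesive_bottle 0.49 [725.2 100.5] [30.4 27.5] 0.8 [213. 134. 224. 146.]
```

View pics/top0.png

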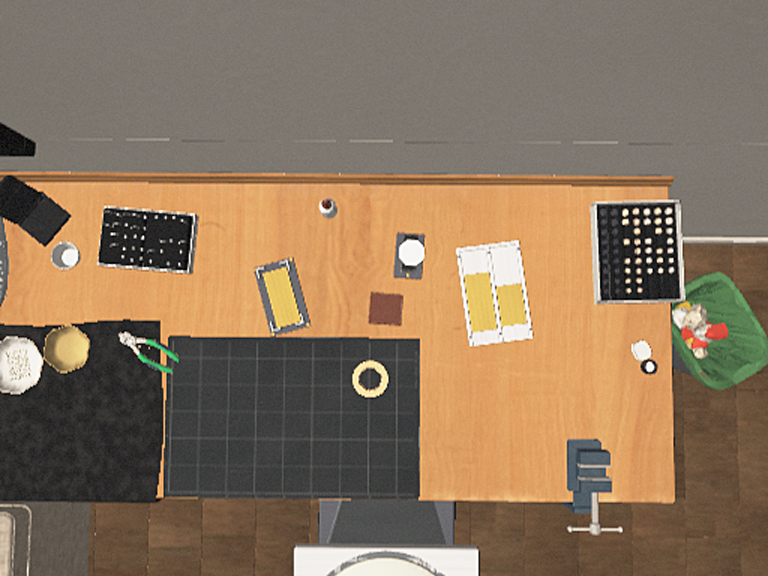

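View pics/side0.png

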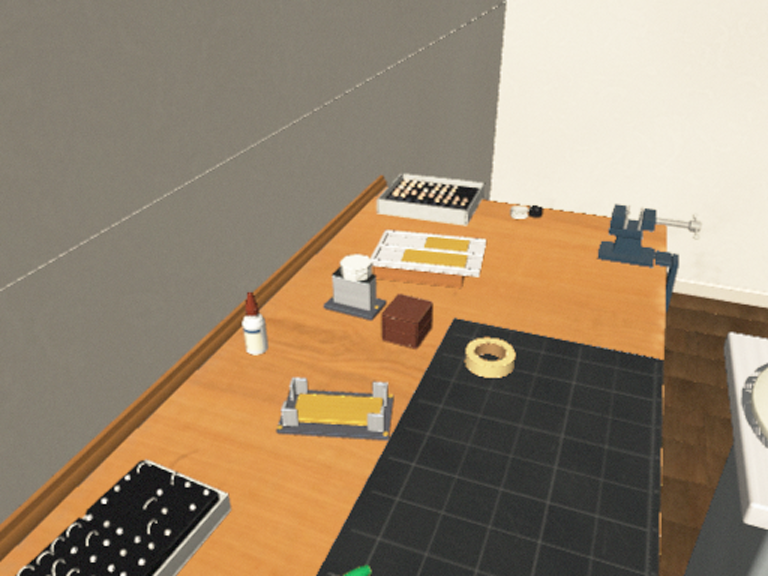

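The top view shows the tray at right with the long blank in its left lane (1.5x px 466–497, 271–332) and the short one at right. The rack is at (282, 297), the box on the rest block at (410, 253), the ring box at (386, 308) and the tape at (370, 379). The side view agrees. Next I refine these.

```bash
cat >> h.py <<'E'
def blob(n,img,box,lo,hi,z,show=""):
    l,t,r,b=box; K=6
    im=cv2.resize(img[t:b,l:r],None,fx=K,fy=K,interpolation=cv2.INTER_CUBIC)
    m=cv2.inRange(cv2.cvtColor(im,cv2.COLOR_BGR2HSV),lo,hi); m=cv2.morphologyEx(m,cv2.MORPH_OPEN,np.ones((9,9)))
    c=max(cv2.findContours(m,0,1)[0],key=cv2.contourArea)[:,0]
    uv=(c+.5)/K-.5+[l,t]
    w=px2w(n,uv,z)[:,:2].astype(np.float32)*1000
    h=cv2.moments(w.reshape(-1,1,2)); r=cv2.minAreaRect(w)
    print(n,show,"cen",np.round([h["m10"]/h["m00"],h["m01"]/h["m00"]],1),"rect",np.round(r[0],1),np.round(r[1],1),round(r[2],1))
    return cv2.boxPoints(r)
YL,YH=(18,120,90),(35,255,255)
E
python3 - <<'E'
from h import *
t=robot.read_camera("top"); s=robot.read_camera("side")
np.save("t0.npy",t)
blob("top",t,(305,175,334,230),YL,YH,.036,"long")
blob("top",t,(331,175,360,230),YL,YH,.036,"short")
blob("top",t,(165,165,210,225),YL,YH,.012,"stack")
print(blob("top",t,(300,150,362,236),(0,0,150),(180,60,255),.037,"traywhite"))
tr=blob("top",t,(300,150,362,236),(0,0,110),(180,60,255),.037,"traywhite2")
blob("top",t,(264,155,286,182),(0,0,160),(180,60,255),.075,"trinket")
blob("top",t,(240,190,275,222),(0,60,20),(12,255,110),.045,"ring")
blob("top",t,(258,150,288,190),(90,5,20),(140,120,125),.008,"foot")
blob("side",s,(255,150,330,185),YL,YH,.036,"long-ish")
blob("side",s,(180,245,265,300),YL,YH,.012,"stack")
# canvas crops
a=cv2.resize(t[148:240,228:362],None,fx=5,fy=5,interpolation=cv2.INTER_CUBIC)
cv2.imwrite("pics/c1.png",a)
E
```

```text
top long cen [ 575.4 -158.7] rect [ 575.4 -158.6] [97.2 44. ] 8.0
top short cen [ 571.2 -211.6] rect [ 571.  -211.3] [67.5 44.4] 7.5
top stack cen [582.2 186.2] rect [582.1 186.1] [100.6  43.9] 16.2
top traywhite cen [ 591.1 -182.5] rect [ 591.  -182.5] [171.7 111.1] 7.9
[[ 498.34262 -139.29048]
 [ 513.655   -249.3566 ]
 [ 683.7494  -225.6931 ]
 [ 668.437   -115.62698]]
top traywhite2 cen [ 591.1 -182.5] rect [ 591.  -182.5] [171.7 111.1] 7.9
top trinket cen [655.1 -38.8] rect [655.2 -38.8] [43.8 42.7] 0.3Traceback (most recent call last):
  File "<stdin>", line 10, in <module>
  File "h.py", line 19, in blob
    c=max(cv2.findContours(m,0,1)[0],key=cv2.contourArea)[:,0]
      ~~~^^^^^^^^^^^^^^^^^^^^^^^^^^^^^^^^^^^^^^^^^^^^^^^^
ValueError: max() iterable argument is empty
```

```bash
python3 - <<'E'
from h import *
t=np.load("t0.npy")
for p in [(256,206),(257,205),(266,180),(278,160),(272,182),(264,158)]: print(p,cv2.cvtColor(t[p[1]:p[1]+1,p[0]:p[0]+1],cv2.COLOR_BGR2HSV)[0,0])
a=cv2.resize(t[148:240,228:298],None,fx=6,fy=6,interpolation=cv2.INTER_CUBIC)
cv2.imwrite("pics/c1.png",a)
E
```

```text
(256, 206) [  7 117 133]
(257, 205) [  7 128 132]
(266, 180) [132  11 112]
(278, 160) [ 22  24 247]
(272, 182) [ 17  91 154]
(264, 158) [ 11  32 136]
```

View pics/c1.png

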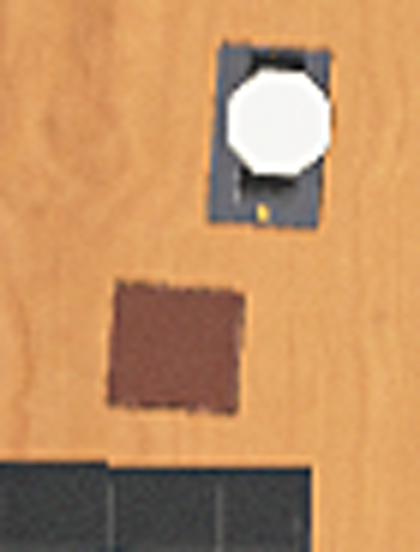

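```bash
python3 - <<'E'
from h import *
t=np.load("t0.npy")
f=lambda P,z:px2w("top",(np.array(P)+.5)/6-.5+[228,148],z)[:,:2]*1000
for P,z,n in [([(222,43),(331,47),(319,229),(208,224)],.008,"foot"),([(116,283),(244,292),(238,412),(107,403)],.045,"ring")]:
    w=f(P,z); r=cv2.minAreaRect(w.astype(np.float32)); print(n,np.round(w,0).tolist(),r)
# octagon orientation: area-overlap fit
im=cv2.resize(t[150:190,258:290],None,fx=6,fy=6,interpolation=cv2.INTER_CUBIC)
m=cv2.inRange(cv2.cvtColor(im,cv2.COLOR_BGR2HSV),(0,0,175),(180,60,255))
c=max(cv2.findContours(m,0,1)[0],key=cv2.contourArea)[:,0]
w=px2w("top",(c+.5)/6-.5+[258,150],.075)[:,:2]*1000
cen=w.mean(0); d=w-cen; th=np.arctan2(d[:,1],d[:,0]); r=np.hypot(*d.T)
z8=(r*np.exp(8j*th)).sum(); print("oct",cen,"vertex phase deg",np.degrees(np.angle(z8))/8,"flat at +22.5", r.min(), r.max())
blob("top",t,(240,190,275,222),(0,90,20),(10,200,160),.045,"ring")
E
```

```text
foot [[699.0, -16.0], [697.0, -64.0], [616.0, -59.0], [618.0, -10.0]] ((657.6681518554688, -37.24169158935547), (48.90904998779297, 82.1983413696289), 86.51203918457031)
ring [[589.0, 29.0], [586.0, -26.0], [535.0, -23.0], [538.0, 32.0]] ((561.8651123046875, 2.9478530883789062), (55.91151428222656, 51.36769485473633), 86.56201934814453)
oct [655.17121467 -39.17846516] vertex phase deg 20.26616259772523 flat at +22.5 20.783133392752703 23.679956924171233
top ring cen [561.6   4. ] rect [561.6   3.9] [54.8 51.4] 86.2
```

```bash
cat >> h.py <<'E'
def go(*T):
    """T: (x,y,z mm, yaw of closing axis deg) -> row entries from the present pose"""
    s=robot.read_state(); q=s["eef_rot"]; M=R.from_quat(q[[1,2,3,0]]); p=s["eef_pos"]*1000
    y=M.as_matrix()[:,1]; print("t",round(s["time"],2),"pos",np.round(p,1),"yaw",round(np.degrees(np.arctan2(y[1],y[0])),1),"F",np.round(s["contact_force"],1),"open",round(s["opening"],4),"grip",round(s["grip_force"],1))
    for x,yy,z,a in T:
        a=np.radians(a); Y=np.array([np.cos(a),np.sin(a),0]); Z=np.array([0,0,-1]); X=np.cross(Y,Z)
        N=R.from_matrix(np.c_[X,Y,Z])
        print([np.round(M.inv().apply(np.array([x,yy,z])-p)/1000,4).tolist(),np.round((M.inv()*N).as_rotvec(degrees=True),1).tolist()])
TR=np.array([591,-182.5]); ta=np.radians(7.9)
def tray(x,y): return TR+[x*np.cos(ta)-y*np.sin(ta),x*np.sin(ta)+y*np.cos(ta)]
E
python3 - <<'E'
from h import *
x,y=tray(58.5,25.7); print(x,y); go((x,y,230,97.9))
E
```

```text
645.4124787662864 -149.00340085160238
t 0.7 pos [189.3 595.6 231.3] yaw 72.4 F [ 0.3 -0.6 -0.8] open 0.0856 grip 0.0
[[-0.6602, -0.5715, 0.0013], [0.0, 0.0, -25.5]]
```

Call:
apply_moves:
  moves:
    - [[-0.66,-0.5715,0.001],[0,0,-25.5]]
    - [[-0.66,-0.5715,0.001],[0,0,-25.5]]
    - [[-0.66,-0.5715,0.001],[0,0,-25.5]]
    - [[-0.66,-0.5715,0.001],[0,0,-25.5]]
    - [[-0.66,-0.5715,0.001],[0,0,-25.5]]
  jaw: 0

```text
time: 1.32
eef_pos: [0.3499, 0.3338, 0.2312]
eef_rot: [0.0, -0.069, 0.998, 0.0]
contact_force: [0.9, 1.1, 0.5]
opening: -0.0001
grip_force: 0.0
```

```bash
python3 -c "
from h import *
go((645.4,-149,200,97.9),(645.4,-149,80,97.9))"
```

```text
t 1.32 pos [349.9 333.8 231.2] yaw 97.9 F [0.9 1.1 0.5] open -0.0001 grip 0.0
[[-0.2265, -0.5187, 0.0312], [0.0, 0.0, -0.0]]
[[-0.2264, -0.5188, 0.1512], [0.0, 0.0, -0.0]]
```

Call:
apply_moves:
  moves:
    - [[-0.2265,-0.5187,0.031],[0,0,0]]
    - [[-0.2265,-0.5187,0.031],[0,0,0]]
    - [[-0.2265,-0.5187,0.031],[0,0,0]]
    - [[-0.2265,-0.5187,0.031],[0,0,0]]
    - [[-0.2265,-0.5187,0.031],[0,0,0]]

```text
time: 1.95
eef_pos: [0.5128, 0.0672, 0.214]
eef_rot: [0.0, -0.068, 0.998, 0.0]
contact_force: [1.2, 1.5, -1.1]
opening: -0.0001
grip_force: 0.0
```

```bash
python3 -c "
from h import *
go((645.4,-149,80,97.9))"
```

```text
t 1.95 pos [512.8  67.2 214. ] yaw 97.9 F [ 1.2  1.5 -1.1] open -0.0001 grip 0.0
[[-0.1017, -0.2323, 0.134], [0.0, 0.0, -0.0]]
```

Call:
apply_moves:
  moves:
    - [[-0.1017,-0.2323,0.1],[0,0,0]]
    - [[-0.1017,-0.2323,0.1],[0,0,0]]
    - [[-0.1017,-0.2323,0.1],[0,0,0]]
    - [[-0.1017,-0.2323,0.1],[0,0,0]]
    - [[-0.1017,-0.2323,0.134],[0,0,0]]

```text
time: 2.58
eef_pos: [0.647, -0.1505, 0.08]
eef_rot: [0.002, -0.068, 0.998, -0.001]
contact_force: [0.3, 1.4, -0.8]
opening: 0.0003
grip_force: 0.0
```

```bash
python3 -c "
from h import *
im=robot.read_camera('top')
cv2.imwrite('pics/c2.png',cv2.resize(im[140:240,290:370],None,fx=6,fy=6,interpolation=cv2.INTER_CUBIC))
go((645.4,-149,50,97.9),(645.4,-149,33,97.9))"
```

```text
t 2.62 pos [ 644.3 -150.5   73.6] yaw 97.7 F [-4.4 -1.8 -7.1] open -0.0004 grip 0.0
[[-0.0013, 0.0013, 0.0236], [0.1, -0.2, -0.2]]
[[-0.0014, 0.0013, 0.0406], [0.1, -0.2, -0.2]]
```

View pics/c2.png

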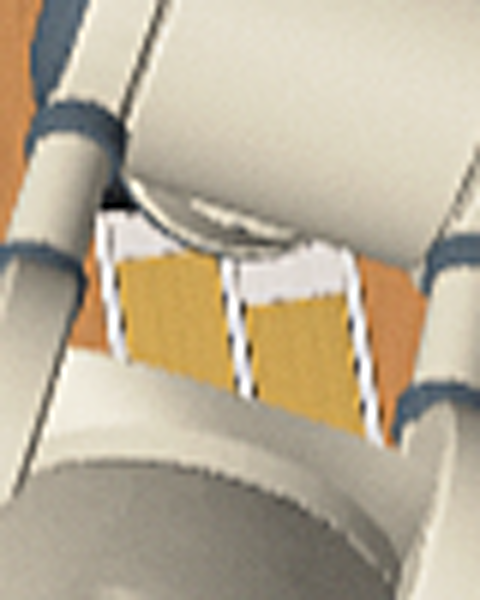

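The arm hides the blank's back end in the top view, so I descend and rely on the measured pose.

Call:
apply_moves:
  moves:
    - [[-0.001,0.001,0.02],[0,0,0]]
    - [[-0.001,0.001,0.035],[0,0,0]]
    - [[-0.001,0.001,0.0405],[0,0,0]]
    - [[-0.001,0.001,0.0405],[0,0,0]]
    - [[-0.001,0.001,0.0405],[0,0,0]]

```text
time: 3.25
eef_pos: [0.6457, -0.1457, 0.0402]
eef_rot: [0.001, -0.069, 0.998, -0.0]
contact_force: [0.5, 0.6, 0.2]
opening: 0.0001
grip_force: 0.0
```

```bash
python3 -c "
from h import *
for d in (-12,-20,-67): 
  x,y=tray(d+11+50,25.7); go((x,y,33,97.9))"
```

```text
t 3.25 pos [ 645.7 -145.7   40.2] yaw 97.9 F [0.5 0.6 0.2] open 0.0001 grip 0.0
[[0.0102, -0.0032, 0.0072], [-0.0, 0.1, -0.0]]
t 3.25 pos [ 645.7 -145.7   40.2] yaw 97.9 F [0.5 0.6 0.2] open 0.0001 grip 0.0
[[0.0182, -0.0032, 0.0072], [-0.0, 0.1, -0.0]]
t 3.25 pos [ 645.7 -145.7   40.2] yaw 97.9 F [0.5 0.6 0.2] open 0.0001 grip 0.0
[[0.0652, -0.0032, 0.0072], [-0.0, 0.1, -0.0]]
```

Call:
apply_moves:
  moves:
    - [[0,-0.003,0.0072],[0,0,0]]
    - [[0.008,-0.003,0.0072],[0,0,0]]
    - [[0.018,-0.003,0.0072],[0,0,0]]
    - [[0.03,-0.003,0.0072],[0,0,0]]
    - [[0.042,-0.003,0.0072],[0,0,0]]

```text
time: 3.88
eef_pos: [0.6031, -0.1547, 0.0323]
eef_rot: [-0.0, -0.069, 0.998, 0.0]
contact_force: [1.9, 0.3, -0.6]
opening: 0.0001
grip_force: 0.5
```

```bash
python3 -c "
from h import *
x,y=tray(-66+11+50,25.7); go((x,y,33,97.9))"
```

```text
t 3.88 pos [ 603.1 -154.7   32.3] yaw 97.9 F [ 1.9  0.3 -0.6] open 0.0001 grip 0.5
[[0.0208, -0.0002, -0.0007], [0.0, -0.0, -0.0]]
```

Call:
apply_moves:
  moves:
    - [[0.008,0,0],[0,0,0]]
    - [[0.015,0,0],[0,0,0]]
    - [[0.02,0,0],[0,0,0]]
    - [[0.02,0,0],[0,0,0]]
    - [[0.015,0,-0.03],[0,0,0]]

```text
time: 4.5
eef_pos: [0.5878, -0.1562, 0.0608]
eef_rot: [-0.002, -0.069, 0.998, 0.001]
contact_force: [-0.5, 0.4, 1.2]
opening: 0.0005
grip_force: 0.0
```

```bash
cat > v.py <<'E'
from h import *
go((657.5,-37.2,150,86.5))
s=robot.read_camera("side"); t=robot.read_camera("top")
for n,im in(("side",s),("top",t)):
    for r in robot.regions_of("long_blank",n)[:3]:
        c=max(cv2.findContours(r["region"].astype(np.uint8),0,1)[0],key=cv2.contourArea)[:,0]
        w=px2w(n,c,.036)[:,:2]; b=cv2.minAreaRect((w*1000).astype(np.float32)); print(n,round(r["confidence"],2),np.round(b[0]),np.round(b[1]),round(b[2]),c.min(0),c.max(0), "xmin",w[:,0].min())
cv2.imwrite("pics/p1.png",cv2.resize(s[130:230,210:370],None,fx=5,fy=5,interpolation=cv2.INTER_CUBIC))
print(w2px("side",np.array([[*(tray(x,y)/1000),.036] for x,y in [(-85,25.7-22),(-85,25.7+22),(-110,25.7-22),(-110,25.7+22)]])))
E
python3 v.py
```

```text
t 4.5 pos [ 587.8 -156.2   60.8] yaw 97.9 F [-0.5  0.4  1.2] open 0.0005 grip 0.0
[[-0.085, 0.1085, -0.0893], [0.1, -0.2, 11.4]]
side 0.8 [ 521. -162.] [100.  51.] 3 [289 168] [333 182] xmin 0.4705921196193336
top 0.92 [ 536. -164.] [73. 48.] 5 [312 203] [332 230] xmin 0.5009234395749979
[[320.44719207 170.15628594]
 [318.42437058 179.02178095]
 [331.1971151  171.24006668]
 [329.57528215 180.19460886]]
```

View pics/p1.png

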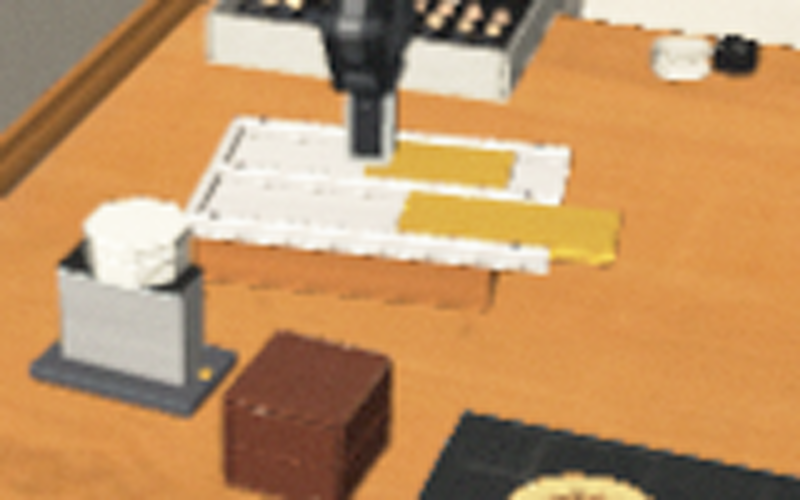

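The side view shows the blank sticking out about 30 mm: its front edge is near u=334 and the predicted -110 mm point is at 331, so x is about -66 in the tray frame and flat. Step 1 is met. Next is the white box.

Call:
apply_moves:
  moves:
    - [[0,0,-0.06],[0,0,0]]
    - [[-0.043,0.052,-0.06],[0,0,5]]
    - [[-0.084,0.108,-0.06],[0,0,10.4]]
    - [[-0.084,0.108,-0.06],[0,0,10.4]]
    - [[-0.084,0.108,-0.06],[0,0,10.4]]
  jaw: 0.064

```text
time: 5.32
eef_pos: [0.6572, -0.0375, 0.1212]
eef_rot: [-0.001, 0.021, 1.0, 0.0]
contact_force: [0.5, 0.1, 0.3]
opening: 0.064
grip_force: 0.0
```

```bash
python3 -c "
from h import *
go((655.2,-38.9,59,87.5))"
```

```text
t 5.33 pos [657.2 -37.5 121.2] yaw 87.6 F [0.5 0.1 0.3] open 0.064 grip 0.0
[[0.0019, -0.0014, 0.0622], [-0.0, -0.1, 0.1]]
```

Call:
apply_moves:
  moves:
    - [[0.002,-0.0014,0.04],[0,0,0]]
    - [[0.002,-0.0014,0.062],[0,0,0]]
    - [[0.002,-0.0014,0.062],[0,0,0]]
    - [[0.002,-0.0014,0.062],[0,0,0]]

```text
time: 5.82
eef_pos: [0.6557, -0.0405, 0.061]
eef_rot: [0.0, 0.022, 1.0, -0.0]
contact_force: [-0.6, 0.4, -0.2]
opening: 0.0639
grip_force: 0.0
```

Call:
apply_moves:
  moves:
    - [[0,0,0],[0,0,0]]
    - [[0,0,0],[0,0,0]]
    - [[0,0,0],[0,0,0]]
    - [[0,0,0],[0,0,0]]
  jaw: 0.0
  newtons: 25

```text
time: 6.32
eef_pos: [0.6561, -0.0398, 0.0614]
eef_rot: [0.001, 0.022, 1.0, -0.0]
contact_force: [-1.7, -2.9, 7.3]
opening: 0.0415
grip_force: 24.8
```

```bash
python3 -c "
from h import *
go((655.2,-38.9,160,87.5),(440,-100,160,87.5),(440,-100,5,87.5))"
```

```text
t 6.33 pos [656.1 -39.8  61.4] yaw 87.5 F [-1.7 -2.9  7.3] open 0.0415 grip 24.8
[[0.0008, 0.0008, -0.0986], [-0.0, 0.1, -0.0]]
[[0.2131, -0.0697, -0.0989], [-0.0, 0.1, -0.0]]
[[0.2133, -0.0696, 0.0561], [-0.0, 0.1, -0.0]]
```

Call:
apply_moves:
  moves:
    - [[0,0,-0.06],[0,0,0]]
    - [[0.06,-0.02,-0.06],[0,0,0]]
    - [[0.12,-0.04,-0.06],[0,0,0]]
    - [[0.18,-0.06,-0.06],[0,0,0]]
    - [[0.213,-0.0697,-0.06],[0,0,0]]

```text
time: 6.95
eef_pos: [0.4371, -0.0999, 0.1208]
eef_rot: [0.0, 0.022, 1.0, -0.0]
contact_force: [1.5, 0.2, 0.4]
opening: 0.0416
grip_force: 26.3
```

```bash
python3 -c "
from h import *
go((440,-100,7,87.5))"
```

```text
t 6.95 pos [437.1 -99.9 120.8] yaw 87.4 F [1.5 0.2 0.4] open 0.0416 grip 26.3
[[-0.0029, 0.0001, 0.1138], [-0.0, 0.0, -0.1]]
```

Call:
apply_moves:
  moves:
    - [[0,0,0.06],[0,0,0]]
    - [[0,0,0.095],[0,0,0]]
    - [[0,0,0.11],[0,0,0]]
    - [[0,0,0.113],[0,0,0]]
    - [[0,0,0.113],[0,0,0]]

```text
time: 7.58
eef_pos: [0.4401, -0.0998, 0.0078]
eef_rot: [0.0, 0.022, 1.0, -0.0]
contact_force: [-0.4, -0.5, 0.1]
opening: 0.0417
grip_force: 26.3
```

```bash
python3 -c "
from h import *
go((440,-100,6.3,87.5))"
```

```text
t 7.58 pos [440.1 -99.8   7.8] yaw 87.5 F [-0.4 -0.5  0.1] open 0.0417 grip 26.3
[[0.0001, -0.0002, 0.0015], [-0.0, 0.0, -0.0]]
```

Call:
apply_moves:
  moves:
    - [[0,0,0.0015],[0,0,0]]
    - [[0,0,0.0015],[0,0,0]]

```text
time: 7.82
eef_pos: [0.4403, -0.0999, 0.0064]
eef_rot: [0.001, 0.022, 1.0, -0.0]
contact_force: [-0.5, 0.1, 6.2]
opening: 0.0417
grip_force: 26.8
```

Call:
apply_moves:
  moves:
    - [[0,0,0],[0,0,0]]
    - [[0,0,0],[0,0,0]]
    - [[0,0,0],[0,0,0]]
    - [[0,0,-0.03],[0,0,0]]
    - [[0,0,-0.08],[0,0,0]]
  jaw: 0.064

```text
time: 8.45
eef_pos: [0.4388, -0.0994, 0.0857]
eef_rot: [-0.001, 0.022, 1.0, 0.001]
contact_force: [0.2, -0.3, 0.6]
opening: 0.0639
grip_force: 0.0
```

```bash
python3 -c "
from h import *
x,y=tray(-103,25.7)
go((x,y,90,97.9),(x,y,14,97.9))"
```

```text
t 8.45 pos [438.8 -99.4  85.7] yaw 87.5 F [ 0.2 -0.3  0.6] open 0.0639 grip 0.0
[[-0.0497, -0.0697, -0.0045], [0.1, -0.2, -10.4]]
[[-0.05, -0.0698, 0.0715], [0.1, -0.2, -10.4]]
```

Call:
apply_moves:
  moves:
    - [[-0.0497,-0.0697,-0.004],[0,0,-10.4]]
    - [[-0.0497,-0.0697,-0.004],[0,0,-10.4]]
    - [[-0.0497,-0.0697,0.02],[0,0,-10.4]]
    - [[-0.0497,-0.0697,0.04],[0,0,-10.4]]
    - [[-0.0497,-0.0697,0.04],[0,0,-10.4]]

```text
time: 9.07
eef_pos: [0.4854, -0.1712, 0.0447]
eef_rot: [-0.001, -0.069, 0.998, 0.001]
contact_force: [-0.2, -0.5, -0.7]
opening: 0.0638
grip_force: 0.0
```

```bash
python3 - <<'E'
from h import *
x,y=tray(-103,25.7)
go((x,y,15,97.9))
s=robot.read_camera("side")
cv2.imwrite("pics/p2.png",cv2.resize(s[140:250,240:400],None,fx=5,fy=5,interpolation=cv2.INTER_CUBIC))
E
```

```text
t 9.07 pos [ 485.4 -171.2   44.7] yaw 97.9 F [-0.2 -0.5 -0.7] open 0.0638 grip 0.0
[[-0.0001, -0.0001, 0.0297], [0.1, -0.1, -0.0]]
```

View pics/p2.png

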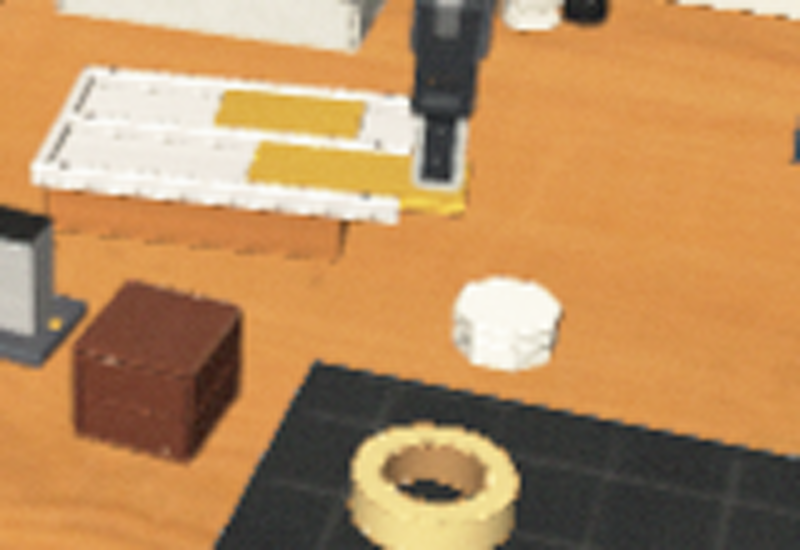

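The box stands upright on the bench, and the finger hovers over the end that sticks out, between the tray end (u≈400 in the crop) and the blank end (≈468). I descend and grip.

Call:
apply_moves:
  moves:
    - [[0,0,0.015],[0,0,0]]
    - [[0,0,0.029],[0,0,0]]
    - [[0,0,0.029],[0,0,0]]
    - [[0,0,0.029],[0,0,0]]

```text
time: 9.62
eef_pos: [0.4863, -0.1715, 0.0167]
eef_rot: [-0.0, -0.069, 0.998, 0.0]
contact_force: [0.6, -0.4, 0.3]
opening: 0.0642
grip_force: 0.0
```

Call:
apply_moves:
  moves:
    - [[0,0,0],[0,0,0]]
    - [[0,0,0],[0,0,0]]
    - [[0,0,0],[0,0,0]]
    - [[0,0,0],[0,0,0]]
    - [[0,0,0],[0,0,0]]
  jaw: 0.0
  newtons: 80

```text
time: 10.25
eef_pos: [0.4865, -0.1715, 0.0173]
eef_rot: [0.0, -0.069, 0.998, -0.0]
contact_force: [-2.0, 1.2, 8.0]
opening: 0.042
grip_force: 79.5
```

```bash
python3 - <<'E'
from h import *
go((485.4,-171.2,130,97.9))
E
```

```text
t 10.25 pos [ 486.5 -171.5   17.3] yaw 97.9 F [-2.   1.2  8. ] open 0.042 grip 79.5
[[0.0009, 0.0004, -0.1127], [-0.0, 0.0, -0.0]]
```

Call:
apply_moves:
  moves:
    - [[0,0,-0.02],[0,0,0]]
    - [[0,0,-0.05],[0,0,0]]
    - [[0,0,-0.09],[0,0,0]]
    - [[0,0,-0.113],[0,0,0]]
    - [[0,0,-0.113],[0,0,0]]

```text
time: 10.88
eef_pos: [0.487, -0.1719, 0.1312]
eef_rot: [0.001, -0.069, 0.998, -0.001]
contact_force: [-0.2, 0.0, -3.1]
opening: 0.0418
grip_force: 81.4
```

```bash
python3 - <<'E'
from h import *
go((621.6,-35,130,86.5))
s=robot.read_camera("side"); t=robot.read_camera("top")
blob("top",t,(300,165,352,250),YL,YH,.130+.019,"long")
cv2.imwrite("pics/p3.png",cv2.resize(s[90:240,240:400],None,fx=4,fy=4,interpolation=cv2.INTER_CUBIC))
E
```

```text
t 10.88 pos [ 487.  -171.9  131.2] yaw 97.9 F [-0.2  0.  -3.1] open 0.0418 grip 81.4
[[-0.152, 0.1172, 0.0014], [-0.1, 0.2, 11.4]]
top long cen [ 563.8 -146. ] rect [ 561.5 -149.2] [19.7 22.5] 9.4
```

View pics/p3.png

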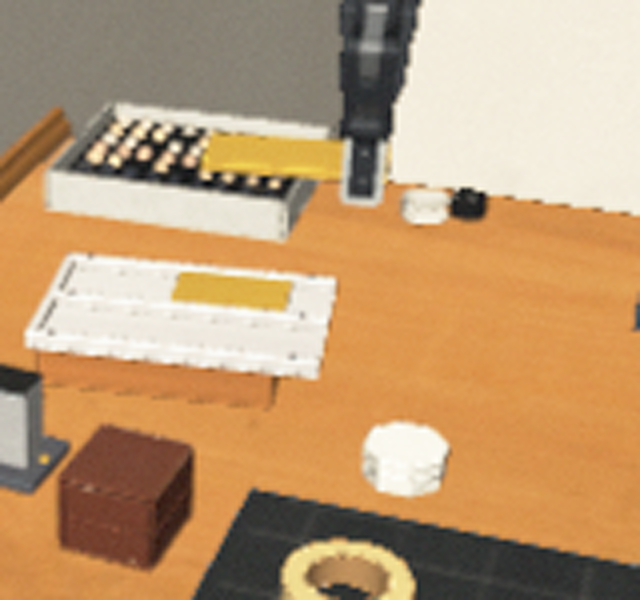

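The blank is held level by its end, with no visible tilt, and the short blank is undisturbed. Next: over the rest block.

Call:
apply_moves:
  moves:
    - [[-0.038,0.0293,0],[0,0,3]]
    - [[-0.076,0.0586,0],[0,0,6]]
    - [[-0.114,0.088,0],[0,0,9]]
    - [[-0.152,0.1172,0],[0,0,11.4]]
    - [[-0.152,0.1172,0.03],[0,0,11.4]]

```text
time: 11.6
eef_pos: [0.6237, -0.0323, 0.0993]
eef_rot: [0.002, 0.03, 1.0, 0.0]
contact_force: [0.3, -1.1, -2.7]
opening: 0.0418
grip_force: 81.4
```

Call:
apply_moves:
  moves:
    - [[0,0,0],[0,0,0]]
    - [[0,0,0],[0,0,0]]

```text
time: 11.85
eef_pos: [0.6203, -0.035, 0.0995]
eef_rot: [-0.001, 0.031, 1.0, 0.0]
contact_force: [0.3, -0.2, -1.5]
opening: 0.0416
grip_force: 81.7
```

```bash
python3 - <<'E'
from h import *
go((621.6,-35,45,86.5),(621.6,-35,42.5,86.5))
E
```

```text
t 11.85 pos [620.3 -35.   99.5] yaw 86.4 F [ 0.3 -0.2 -1.5] open 0.0416 grip 81.7
[[-0.0013, 0.0, 0.0545], [0.0, -0.1, -0.1]]
[[-0.0013, 0.0, 0.057], [0.0, -0.1, -0.1]]
```

Call:
apply_moves:
  moves:
    - [[-0.001,0,0.03],[0,0,0]]
    - [[-0.001,0,0.047],[0,0,0]]
    - [[-0.001,0,0.054],[0,0,0]]
    - [[-0.001,0,0.056],[0,0,0]]
    - [[-0.001,0,0.056],[0,0,0]]

```text
time: 12.48
eef_pos: [0.6221, -0.0348, 0.0443]
eef_rot: [0.0, 0.031, 1.0, -0.0]
contact_force: [0.0, 0.7, -1.8]
opening: 0.042
grip_force: 81.7
```

```bash
python3 - <<'E'
from h import *
go((621.6,-35,42.3,86.5))
E
```

```text
t 12.47 pos [622.1 -34.8  44.3] yaw 86.5 F [ 0.   0.7 -1.8] open 0.042 grip 81.7
[[0.0005, -0.0003, 0.002], [-0.0, 0.0, -0.0]]
```

Call:
apply_moves:
  moves:
    - [[0,0,0.0015],[0,0,0]]
    - [[0,0,0.0022],[0,0,0]]
    - [[0,0,0.0022],[0,0,0]]

```text
time: 12.85
eef_pos: [0.6223, -0.0347, 0.0425]
eef_rot: [0.001, 0.031, 1.0, -0.0]
contact_force: [-2.5, 0.7, 10.2]
opening: 0.0419
grip_force: 82.9
```

Call:
apply_moves:
  moves:
    - [[0,0,0],[0,0,0]]
    - [[0,0,0],[0,0,0]]
    - [[0,0,0],[0,0,0]]
    - [[0,0,-0.03],[0,0,0]]
    - [[0,0,-0.09],[0,0,0]]
  jaw: 0.062

```text
time: 13.48
eef_pos: [0.6204, -0.0345, 0.1305]
eef_rot: [-0.002, 0.031, 1.0, 0.0]
contact_force: [2.1, -0.3, 0.9]
opening: 0.0618
grip_force: 0.0
```

```bash
python3 - <<'E'
from h import *
go((657.5,-37,130,86.5))
s=robot.read_camera("side"); 
pts=np.array([[x,y,z] for x,y,z in [(-50,-22,61),(50,-22,61),(50,22,61),(-50,22,61),(50,22,55),(-50,22,55)]])
a=np.radians(-3.5); W=np.c_[657.5+pts[:,0]*np.cos(a)-pts[:,1]*np.sin(a),-37.2+pts[:,0]*np.sin(a)+pts[:,1]*np.cos(a),pts[:,2]]/1000
u=w2px("side",W); im=cv2.resize(s[120:240,170:330],None,fx=5,fy=5,interpolation=cv2.INTER_CUBIC)
for p in u: cv2.circle(im,tuple(int(v) for v in ((p-[170,120]+.5)*5)),4,(255,0,0),1)
blob("side",s,(195,140,270,215),YL,YH,.061,"long")
cv2.imwrite("pics/p4.png",im)
E
```

```text
t 13.47 pos [620.4 -34.5 130.5] yaw 86.5 F [ 2.1 -0.3  0.9] open 0.0618 grip 0.0
[[-0.0372, -0.0002, 0.0003], [0.0, -0.3, -0.0]]
side long cen [657.8 -32.4] rect [657.5 -32.2] [ 53.3 103. ] 88.0
```

View pics/p4.png

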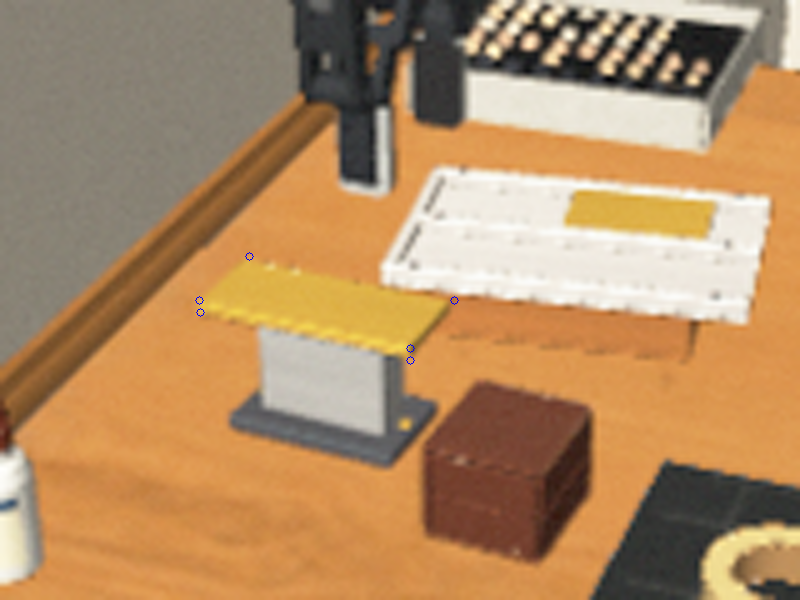

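The blank lies flat on the rest block within about 2 mm of the predicted corners, and step 2 is done. Now I regrip it at its middle, near the fingertips, with the TCP 9 mm below the blank's centre.

Call:
apply_moves:
  moves:
    - [[-0.0372,0,0],[0,0,0]]
    - [[-0.0372,0,0.03],[0,0,0]]
    - [[-0.0372,0,0.06],[0,0,0]]
    - [[-0.0372,0,0.06],[0,0,0]]
    - [[-0.0372,0,0.06],[0,0,0]]

```text
time: 14.15
eef_pos: [0.6595, -0.037, 0.0725]
eef_rot: [0.0, 0.031, 1.0, -0.0]
contact_force: [0.1, -0.3, 0.8]
opening: 0.0619
grip_force: 0.0
```

```bash
python3 - <<'E'
from h import *
go((657.5,-37,49,86.5))
E
```

```text
t 14.15 pos [659.5 -37.   72.5] yaw 86.5 F [ 0.1 -0.3  0.8] open 0.0619 grip 0.0
[[0.002, -0.0001, 0.0235], [-0.0, 0.1, -0.0]]
```

Call:
apply_moves:
  moves:
    - [[0.002,0,0.015],[0,0,0]]
    - [[0.002,0,0.0235],[0,0,0]]
    - [[0.002,0,0.0235],[0,0,0]]
    - [[0.002,0,0.0235],[0,0,0]]

```text
time: 14.65
eef_pos: [0.6571, -0.0369, 0.0481]
eef_rot: [0.0, 0.031, 1.0, -0.0]
contact_force: [-0.3, 0.6, -0.1]
opening: 0.0619
grip_force: 0.0
```

Call:
apply_moves:
  moves:
    - [[0,0,0],[0,0,0]]
    - [[0,0,0],[0,0,0]]
    - [[0,0,0],[0,0,0]]
    - [[0,0,0],[0,0,0]]
    - [[0,0,0],[0,0,0]]
  jaw: 0.0
  newtons: 80

```text
time: 15.28
eef_pos: [0.6572, -0.0369, 0.0489]
eef_rot: [0.0, 0.031, 1.0, -0.0]
contact_force: [-2.4, -0.6, 9.2]
opening: 0.0415
grip_force: 79.9
```

Call:
apply_moves:
  moves:
    - [[0,0,-0.02],[0,0,0]]
    - [[0,0,-0.05],[0,0,0]]
    - [[0,0,-0.09],[0,0,0]]
    - [[0,0,-0.12],[0,0,0]]
    - [[0,0,-0.12],[0,0,0]]

```text
time: 15.9
eef_pos: [0.6582, -0.037, 0.1704]
eef_rot: [0.002, 0.031, 1.0, -0.0]
contact_force: [0.2, 0.8, -3.5]
opening: 0.0411
grip_force: 82.0
```

```bash
python3 - <<'E'
from h import *
go((582.2,186.2,168,106.2))
E
```

```text
t 15.9 pos [658.2 -37.  170.4] yaw 86.5 F [ 0.2  0.8 -3.5] open 0.0411 grip 82.0
[[0.0896, 0.2181, 0.0019], [-0.1, 0.2, -19.7]]
```

Call:
apply_moves:
  moves:
    - [[0.022,0.055,0],[0,0,-5]]
    - [[0.045,0.11,0],[0,0,-10]]
    - [[0.067,0.164,0],[0,0,-15]]
    - [[0.0896,0.218,0],[0,0,-19.7]]
    - [[0.0896,0.218,0.04],[0,0,-19.7]]

```text
time: 16.52
eef_pos: [0.5806, 0.1902, 0.1287]
eef_rot: [0.002, -0.143, 0.99, 0.0]
contact_force: [0.8, -0.7, -2.4]
opening: 0.0415
grip_force: 82.0
```

Call:
apply_moves:
  moves:
    - [[0,0,0.04],[0,0,0]]
    - [[0,0,0.06],[0,0,0]]
    - [[0,0,0.06],[0,0,0]]
    - [[0,0,0.06],[0,0,0]]

```text
time: 17.02
eef_pos: [0.5811, 0.1863, 0.0683]
eef_rot: [0.0, -0.141, 0.99, -0.0]
contact_force: [0.2, 0.4, -1.7]
opening: 0.0411
grip_force: 82.0
```

```bash
python3 - <<'E'
from h import *
go((582.2,186.2,50,106.2))
t=robot.read_camera("top"); s=robot.read_camera("side")
p=robot.read_state()["eef_pos"]
blob("side",s,(150,170,280,250),YL,YH,p[2]+.012,"held")
r=blob("side",s,(170,245,275,300),YL,YH,.012,"stack")
t0=np.load("t0.npy"); np.save("s1.npy",s)
cv2.imwrite("pics/p5.png",cv2.resize(s[170:310,150:300],None,fx=4.2,fy=4.2,interpolation=cv2.INTER_CUBIC))
E
```

```text
t 17.02 pos [581.1 186.3  68.3] yaw 106.2 F [ 0.2  0.4 -1.7] open 0.0411 grip 82.0
[[-0.001, -0.0004, 0.0183], [-0.0, 0.0, -0.0]]
side held cen [553.7 179.3] rect [554.1 179.3] [43.1 49.3] 20.8
side stack cen [581. 189.] rect [578.9 189.6] [100.   49.6] 16.3
```

View pics/p5.png

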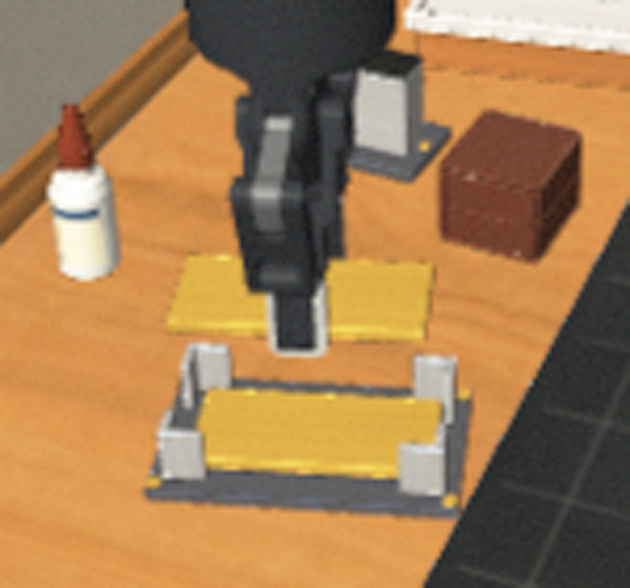

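```bash
python3 - <<'E'
from h import *
C=lambda P:(np.array(P,float)+.5)/4.2-.5+[150,170]
a=np.radians(16.2); ux=np.array([np.cos(a),np.sin(a)]); uy=np.array([-ux[1],ux[0]])
def loc(P,z,c):
    d=px2w("side",C(P),z)[:,:2]*1000-c; return np.round(np.c_[d@ux,d@uy],1)
# held top face (z .0803): near-left,near-right,far-right,far-left
print("held",loc([(168,326),(425,333),(434,263),(190,256)],.0803,[581.1,186.3]))
print("stack",loc([(197,463),(438,400),(203,392)],.012,[582.2,186.2]))
# rack base from first top picture: dark/grey non-wood around stack
t=np.load("t0.npy")
im=cv2.resize(t[165:230,160:215],None,fx=6,fy=6,interpolation=cv2.INTER_CUBIC); h=cv2.cvtColor(im,cv2.COLOR_BGR2HSV)
wood=cv2.inRange(h,(5,90,120),(17,255,255)); m=cv2.morphologyEx(255-wood,cv2.MORPH_OPEN,np.ones((13,13)))
m[int((222-165)*6):]=0
for c in sorted(cv2.findContours(m,0,1)[0],key=cv2.contourArea)[-1:]:
    w=px2w("top",(c[:,0]+.5)/6-.5+[160,165],.006)[:,:2].astype(np.float32)*1000; print(cv2.minAreaRect(w))
E
```

```text
held [[ 49.3  25.4]
 [-48.9  21.9]
 [-48.1 -23. ]
 [ 50.4 -20. ]]
stack [[ 42.3  26.5]
 [-50.4 -19.4]
 [ 48.8 -16.6]]
((583.730712890625, 186.73980712890625), (126.12472534179688, 72.86895751953125), 15.729193687438965)
```

The held blank is level, centred in the fingers and parallel to the stacked one. I check the lateral alignment numerically with edge profiles.

```bash
cat > prof.py <<'E'
from h import *
a=np.radians(16.0); ux=np.array([np.cos(a),np.sin(a)]); uy=np.array([-ux[1],ux[0]]); C=np.array([583,186.5])
def prof(im,n,z,A,L,axis="y"):
    out=[]
    for l in L:
        P=np.array([[*((C+k*ux+l*uy) if axis=="y" else (C+l*ux+k*uy)),z] for k in A])/1000
        u=w2px(n,P).astype(np.float32); v=cv2.remap(im.astype(np.float32),u[None,:,0].copy(),u[None,:,1].copy(),1)[0]
        out.append(v.mean(0))
    return np.array(out)
def show(name,im,n,z,A,L,axis="y",tgt=None,sat=True):
    v=prof(im,n,z,A,L,axis); s=v[:,2]-v[:,0] if sat else v.sum(1)   # red minus blue
    g=np.abs(np.gradient(cv2.GaussianBlur(s.astype(np.float32).reshape(-1,1),(1,5),1).ravel(),L))
    k=[i for i in range(1,len(g)-1) if g[i]>=g[i-1] and g[i]>g[i+1] and g[i]>.3*g.max()]
    print(name,"expect",tgt,"edges",[(round(float(L[i]),1),round(float(g[i]),1)) for i in k])
E
cat > m1.py <<'E'
from prof import *
s=np.load("s1.npy"); t=np.load("t0.npy"); A=np.arange(-25,26,2.); B=np.r_[-42:-20:2.,22:43:2.]
L=lambda c:np.arange(c-10,c+10.1,.5)
show("side base near bottom z0",s,"side",0,A,L(36),tgt=36)
show("side base far top z6",s,"side",.006,[-30,-28,-26,-24,24,26,28,30],L(-36),tgt=-36)
show("side stack near bottom",s,"side",.006,A,L(22),tgt=22)
show("side stack far top",s,"side",.012,A,L(-22),tgt=-22)
z=.0683+.006
show("side held near bottom",s,"side",z,B,L(22),tgt=22)
show("side held far top",s,"side",z+.006,B,L(-22),tgt=-22)
show("side held -x end",s,"side",z+.006,np.arange(-15,16,2.),L(-50),"x",-50)
show("side held +x end",s,"side",z+.006,np.arange(-15,16,2.),L(50),"x",50)
show("side stack -x end",s,"side",.012,np.arange(-12,5,2.),L(-50),"x",-50)
show("side stack +x end",s,"side",.012,np.arange(-12,5,2.),L(50),"x",50)
for c in(22,-22): show("top stack",t,"top",.012,A,L(c),tgt=c)
for c in(50,-50): show("top stack end",t,"top",.012,np.arange(-14,15,2.),L(c),"x",c)
for c in(36,-36): show("top base",t,"top",.006,A,L(c),tgt=c)
for c in(63,-63): show("top base end",t,"top",.006,np.arange(-14,15,2.),L(c),"x",c)
E
python3 m1.py
```

```text
side base near bottom z0 expect 36 edges [(37.0, 32.3)]
side base far top z6 expect -36 edges [(-40.5, 26.8), (-33.5, 29.3)]
side stack near bottom expect 22 edges [(16.0, 38.7)]
side stack far top expect -22 edges [(-31.0, 8.1)]
side held near bottom expect 22 edges [(16.5, 37.1)]
side held far top expect -22 edges [(-31.0, 5.9)]
side held -x end expect -50 edges [(-51.0, 12.3)]
side held +x end expect 50 edges [(44.0, 16.6), (50.0, 12.7)]
side stack -x end expect -50 edges [(-51.0, 15.0)]
side stack +x end expect 50 edges [(45.5, 20.2), (50.0, 16.3)]
top stack expect 22 edges [(23.5, 44.8)]
top stack expect -22 edges [(-20.5, 46.9)]
top stack end expect 50 edges [(51.5, 38.4)]
top stack end expect -50 edges [(-50.5, 39.8)]
top base expect 36 edges [(37.0, 43.6)]
top base expect -36 edges [(-35.5, 42.0)]
top base end expect 63 edges [(64.0, 31.8)]
top base end expect -63 edges [(-71.5, 16.7), (-62.0, 32.1)]
```

Held and stacked blanks agree within about 0.5 mm in both directions, and the rack base within about 1 mm, so I lower straight down.

Call:
apply_moves:
  moves:
    - [[0,0,0.02],[0,0,0]]
    - [[0,0,0.036],[0,0,0]]
    - [[0,0,0.044],[0,0,0]]
    - [[0,0,0.05],[0,0,0]]
    - [[0,0,0.05],[0,0,0]]

```text
time: 17.75
eef_pos: [0.5809, 0.1862, 0.0178]
eef_rot: [-0.0, -0.141, 0.99, -0.0]
contact_force: [0.3, 0.5, -2.0]
opening: 0.0415
grip_force: 82.0
```

```bash
python3 - <<'E'
from prof import *
go((581.8,186.4,8,106.1))
s=robot.read_camera("side"); L=lambda c:np.arange(c-10,c+10.1,.5)
st=robot.read_state(); z=st["eef_pos"][2]+.006; B=np.r_[-42:-20:2.,22:43:2.]
B=np.r_[-32:-18:2.,20:33:2.]
show("held near bottom",s,"side",z,B,L(22),tgt=22)
show("held -x end",s,"side",z+.006,np.arange(-15,16,2.),L(-50),"x",-50)
show("held +x end",s,"side",z+.006,np.arange(-15,16,2.),L(50),"x",50)
cv2.imwrite("pics/p6.png",cv2.resize(s[190:310,160:290],None,fx=5,fy=5,interpolation=cv2.INTER_CUBIC))
E
```

```text
t 17.75 pos [580.9 186.2  17.8] yaw 106.2 F [ 0.3  0.5 -2. ] open 0.0415 grip 82.0
[[-0.0009, -0.0001, 0.0098], [0.0, -0.0, 0.1]]
held near bottom expect 22 edges [(16.5, 44.7)]
held -x end expect -50 edges [(-51.0, 11.9)]
held +x end expect 50 edges [(44.0, 16.2), (58.5, 12.0)]
```

Call:
apply_moves:
  moves:
    - [[0,0,0.006],[0,0,0]]
    - [[0,0,0.009],[0,0,0]]
    - [[0,0,0.0105],[0,0,0]]
    - [[0,0,0.0105],[0,0,0]]

```text
time: 18.3
eef_pos: [0.5814, 0.1865, 0.0095]
eef_rot: [0.001, -0.141, 0.99, 0.0]
contact_force: [-8.6, -2.5, 35.4]
opening: 0.0415
grip_force: 103.6
```

Contact came 3.5 mm early. The fingertips are probably on the stacked blank's edge, since its side lies about 1 mm off the pads. I ease off and take a look.

Call:
apply_moves:
  moves:
    - [[0,0,-0.0015],[0,0,0]]
    - [[0,0,-0.003],[0,0,0]]
    - [[0,0,-0.003],[0,0,0]]

```text
time: 18.68
eef_pos: [0.5811, 0.1863, 0.0105]
eef_rot: [0.0, -0.141, 0.99, 0.0]
contact_force: [0.2, 0.3, 2.4]
opening: 0.0413
grip_force: 84.5
```

```bash
python3 - <<'E'
from prof import *
go((581.8,186.4,8,106.1)); print(robot.read_state()["wrist_torque"])
s=robot.read_camera("side")
cv2.imwrite("pics/p6.png",cv2.resize(s[190:310,160:290],None,fx=5,fy=5,interpolation=cv2.INTER_CUBIC))
E
```

```text
t 18.68 pos [581.1 186.3  10.5] yaw 106.2 F [0.2 0.3 2.4] open 0.0413 grip 84.5
[[-0.0007, -0.0001, 0.0025], [-0.0, 0.0, 0.1]]
[ 0.1039364   0.04070636 -0.03471935]
```

View pics/p6.png

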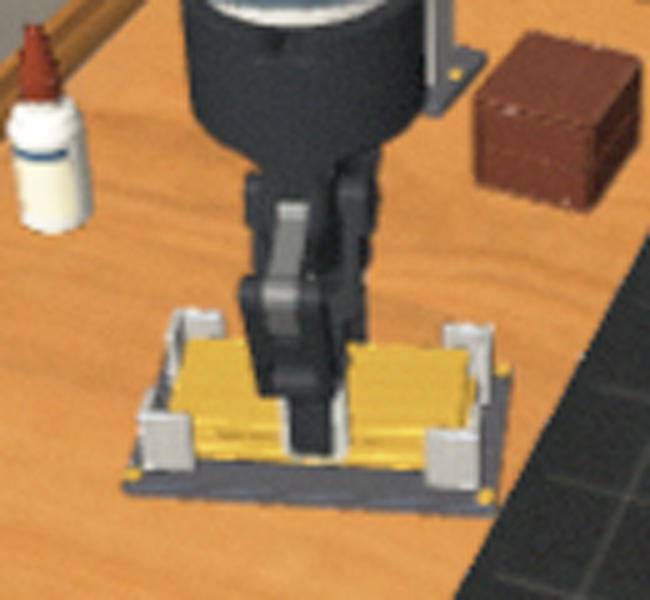

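The blank sits inside all four angles, level and just above the stacked one. I open gently so that it settles, then open wider and retreat.

Call:
apply_moves:
  moves:
    - [[0,0,0],[0,0,0]]
    - [[0,0,0],[0,0,0]]
    - [[0,0,0],[0,0,0]]
  jaw: 0.048

```text
time: 19.1
eef_pos: [0.581, 0.1862, 0.0104]
eef_rot: [-0.0, -0.141, 0.99, -0.0]
contact_force: [-0.9, 0.7, -0.7]
opening: 0.0479
grip_force: 0.0
```

Call:
apply_moves:
  moves:
    - [[0,0,0],[0,0,0]]
    - [[0,0,0],[0,0,0]]
    - [[0,0,-0.02],[0,0,0]]
    - [[0,0,-0.08],[0,0,0]]
    - [[0,0,-0.14],[0,0,0]]
  jaw: 0.058

```text
time: 19.73
eef_pos: [0.5805, 0.1862, 0.1518]
eef_rot: [-0.001, -0.141, 0.99, -0.0]
contact_force: [0.6, 0.5, 0.1]
opening: 0.058
grip_force: 0.0
```

Call:
apply_moves:
  moves:
    - [[0.04,-0.04,-0.05],[0,0,0]]
    - [[0.08,-0.08,-0.06],[0,0,0]]
    - [[0.12,-0.12,-0.06],[0,0,0]]
    - [[0.15,-0.16,-0.06],[0,0,0]]
    - [[0.15,-0.16,-0.06],[0,0,0]]

```text
time: 20.35
eef_pos: [0.4802, -0.0116, 0.2108]
eef_rot: [-0.0, -0.139, 0.99, -0.0]
contact_force: [0.4, 0.5, -0.6]
opening: 0.058
grip_force: 0.0
```

```bash
python3 - <<'E'
from prof import *
go((581.8,186.4,8,106.1))
t=robot.read_camera("top"); s=robot.read_camera("side")
blob("top",t,(165,165,210,225),YL,YH,.018,"long"); 
L=lambda c:np.arange(c-10,c+10.1,.5)
show("side stack near bottom",s,"side",.006,np.arange(-25,26,2.),L(22),tgt=22)
show("side top far",s,"side",.018,np.arange(-25,26,2.),L(-22),tgt=-22)
blob("side",s,(170,235,275,300),YL,YH,.018,"long")
for n in ("trinket_box","short_blank","ring_box","tape_roll","adhesive_bottle"): 
    for r in robot.regions_of(n,"top")[:1]: print(n,round(r["confidence"],2),np.round(np.array(r["rect"])*[512,384,512,384],0))
E
```

```text
t 20.35 pos [480.2 -11.6 210.8] yaw 106.0 F [ 0.4  0.5 -0.6] open 0.058 grip 0.0
[[-0.1521, 0.1625, 0.2027], [-0.0, -0.0, -0.1]]
top long cen [583.5 185.6] rect [583.6 185.5] [103.5  45. ] 16.6
side stack near bottom expect 22 edges [(16.0, 38.9)]
side top far expect -22 edges [(-29.5, 0.2), (-25.0, 0.2), (-21.5, 0.1), (-18.0, 0.2), (-15.0, 0.1), (-13.0, 0.3)]
side long cen [580.2 191.2] rect [579.4 192. ] [103.7  58.3] 16.2
short_blank 0.74 [216. 131. 223. 149.]
tape_roll 0.43 [261. 159. 283. 186.]
adhesive_bottle 0.5 [214. 131. 223. 147.]
```

The union of the two stacked blanks measures 103.5 x 45 mm, centred at the rack, so the long blank lies in the rack and nearly aligned with the lower one. The gripper is clear, so I hand in.

```bash
python3 -c "
from station import robot
print(robot.hand_in())"
```

```text
the job is handed in; nothing more can be done
None
```

The job is handed in: the long blank was let go about 3.5 mm above the stack, not once fully down, because the fingertips landed first, probably on the lower blank's edge. By my measurements it now lies in the rack, within about 3 mm of the lower blank. The white box was upright on the bench when last seen, and the arm is clear; no verdict came back.

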